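Make up two finishing kits from the bench stock

ROBOT

A 7-joint arm with a two-finger parallel gripper is mounted at the origin on a cart in front of the work surface, level with it; the furniture and walls round the work are solid. World frame = base frame: x ahead of the robot, y to its left, z up, the work surface at z = 0. Lengths are in m, angles in rad, forces in N, time in s.
With the tool pointing down it reaches from about 0.425 to 0.925 m from the base axis. Payload 6.8 kg.
Tool frame: the origin (TCP) lies on the centre line of the jaws, within the pads' length; the fingertips stand ahead of it and the grasp point (between the pads) lies 11 mm behind it (r.tcp_to_tips is the z of the fingertips in the tool frame, in m); z points along the fingers, y is the line along which they close (so a half turn about z gives the same grasp; the last joint's range is limited). The gripper opens to 85 mm and grips with 20 to 120 N. Pads are 22 mm wide; open, the fingers measure 114 mm over their backs; the gripper's body (76 mm by 85 mm) begins 54 mm behind the grasp point. The pads swing forward as they close: fully open they stand 13 mm farther back than shut.
Start: joints at [1.03, 0.477, 0.022, 1.555, -0.011, 1.109, -0.083], TCP at [0.283, -0.613, 0.239] pointing down, gripper open.
Joint ranges: [-2.96, 2.96], [-0.34, 2.1], [-1.41, 1.46], [0.24, 2.44], [-1.37, 4.51], [0.17, 1.92], [-2.96, 2.96]. Speed limits (rad/s): [2.39, 2.39, 3.14, 3.14, 3.14, 3.14, 3.14].

INTERFACE

Orientations are given as a rotation vector (axis times angle).
In Python, from bench import r, optics gives the robot as it stands.
- The arm moves only by the shell command python3 -m creep 'ROWS' [FORCE]. ROWS is a JSON object whose one key "rows" holds a list of rows, each a list of 7 numbers: the shift along the tool's x, y, z in units of 25 mm (1.0 is 25 mm), then the turn, a rotation vector about the tool's x, y, z in units of 8 degrees (1.0 is 8 degrees), then the finger opening in mm, from 0 to 85.4. A call has 1 to 10 rows; each row is the pose to reach, as a shift and turn from the pose commanded when the call began, along the tool's axes at that moment; what a row does not reach only later rows make up. A row lasts 1/8 s, in which the tool goes at most 62.5 mm and 10.7 degrees, less where a joint would pass 70% of its speed; a pose out of reach is approached as far as the arm can. A call with a gripper value outside its range is refused whole. The fingers move at their own pace and stop on an object; FORCE is the grip in N (left out, the last holds). Time passes only in rows, so rows that repeat a pose let the fingers close. It gives the time, the measured TCP pose, the force, the opening and the grip force at its end, in the units of the state.
- r.get_obs(): the state, without advancing time (a new reading comes with each control period).
- optics.grab_frame(name): name is "scene" or "side" or "wrist"; returns a dict with "color" (480x640x3 uint8, blue, green, red), "K" (3x3 intrinsics, pixels), "R" (3x3) and "t" (3): a world point X has camera coordinates R X + t. Camera axes: x right, y down, z forward; pixel columns grow to the right and rows downward; lengths in m; the calibration is good to about 2 mm. A picture is of the moment at which its call begins. There is no depth.
- r.hand_in(): hands the job in; it is judged then, once.
The state is a dict: "clock": time; "joints": joint angles; "qvel": joint speeds; "tau": joint torques, N m; "tcp_pos": TCP position; "orientation": TCP orientation; "contact_force": force on the tool from outside, world axes, zero at the start; "moment": the same for the moment, N m; "grip_width": finger opening in m; "gripper_force": force on a finger pad.
Only numpy, scipy, OpenCV 4.12 (cv2) and the standard library are available. Lean on these libraries where they do the work, as an engineer would, in place of code of your own. Each camera call takes 0.05 s, during which the arm holds its last target. There are 200 camera calls.

TASK

Make up the two finishing kits from the stock in the middle of the bench. The blue board gets the green jar, the small blue pot and the oblong pine test block; the yellow board gets the red jar and the sanding block. Each thing goes in a bay of its own, the two blocks lying flat in the oblong bays and jars and pot upright in the other bays, down on the bay floors with nothing resting on a rib; leave the roll of red tape, the shallow white tub and the small cubic offcut where they stand, and knock nothing over.

Things in the scene. Friction and masses are not known exactly. Their poses are not given: they have to be found in the camera images.
- blue_board: Blue kit board, 268 x 84 x 13 mm. Fixed. Grey bay floors lie 5 mm above the table; ribs 4 mm wide between them, tops at 13 mm. Bays in a row along its x, at y = 0: one oblong bay 100 mm (x) by 76 mm (y), centred at x = -80 mm, and two square bays 76 by 76 mm, centred at x = +12 mm and x = +92 mm. Origin: centre of the underside.
- yellow_board: Yellow kit board, 218 x 94 x 13 mm. Fixed. Grey bay floors lie 5 mm above the table; ribs 4 mm wide between them, tops at 13 mm. Bays in a row along its x, at y = 0: one large oblong bay 130 mm (x) by 86 mm (y), centred at x = -40 mm, and one smaller bay 76 mm (x) by 86 mm (y), centred at x = +67 mm. Origin: centre of the underside.
- green_jar: Jar with a green label and a black lid, round, 45 mm across, 52 mm high. Origin: centre of the underside, z up. Goes to the blue board.
- blue_pot: Small blue pot with a white lid, round, 41 mm across (lid 42), 45 mm high. Origin: centre of the underside, z up. Goes to the blue board.
- pine_block: Oblong bare pine block, the longer of the two pine pieces, 40 mm (its x) by 70 mm (its y) by 30 mm high. Origin: centre of the underside, z up. Goes to the blue board; best gripped across its 40 mm width.
- red_jar: Jar with a red body and a grey lid (the lid is most of what shows from above), round, 52 mm across, 60 mm high. Origin: centre of the underside, z up. Goes to the yellow board.
- sanding_block: Wooden sanding block with a reddish-brown abrasive sheet under it, 63 mm (its x) by 104 mm (its y) by 32 mm high; straight sides over most of the height. Origin: centre of the underside, z up. Goes to the yellow board; gripped across its 63 mm width.
- red_tape: Roll of red adhesive tape lying flat, a ring 56 mm across with an open centre, 18 mm high. Origin: centre of the underside, z up. Stock that is not needed: stays where it stands. 
- white_tub: Broad, shallow, all-white tub with a white lid, round, 69 mm across, 30 mm high. Origin: centre of the underside, z up. Stock that is not needed: stays where it stands. 
- small_offcut: Small, nearly cubic bare pine offcut, 45 mm (its x) by 50 mm (its y) by 36 mm high. Origin: centre of the underside, z up. Stock that is not needed: stays where it stands. 

How it is judged:
At the end, for the whole second after the job is handed in: Blocks flat in the oblong bays, jars and pot upright in the other bays of their boards (blue: either way round), on the bay floor (height 3.5 mm, tilt 0.12 rad), within 22 mm of bay centre each way (sanding block 18, red jar 26 across), released, at rest; other stock within 25 mm of its start (((x of green_jar in the frame of blue_board between -0.01 and 0.034 m and y of green_jar in the frame of blue_board between -0.022 and 0.022 m and x of blue_pot in the frame of blue_board between 0.07 and 0.114 m and y of blue_pot in the frame of blue_board between -0.022 and 0.022 m) or (x of green_jar in the frame of blue_board between 0.07 and 0.114 m and y of green_jar in the frame of blue_board between -0.022 and 0.022 m and x of blue_pot in the frame of blue_board between -0.01 and 0.034 m and y of blue_pot in the frame of blue_board between -0.022 and 0.022 m)) and z of green_jar in the frame of blue_board between 0.002 and 0.0085 m and angle between each of green_jar, blue_pot, pine_block, sanding_block, red_jar's own z axis and vertical below 0.12 rad and linear speed of each of green_jar, blue_pot, pine_block, sanding_block, red_jar below 0.02 m/s and contact force between each of green_jar, blue_pot, pine_block, sanding_block, red_jar and the fingers below 0.1 N and z of blue_pot in the frame of blue_board between 0.002 and 0.0085 m and x of pine_block in the frame of blue_board between -0.102 and -0.058 m and y of pine_block in the frame of blue_board between -0.022 and 0.022 m and z of pine_block in the frame of blue_board between 0.002 and 0.0085 m and x of sanding_block in the frame of yellow_board between -0.058 and -0.022 m and y of sanding_block in the frame of yellow_board between -0.018 and 0.018 m and z of sanding_block in the frame of yellow_board between 0.002 and 0.0085 m and x of red_jar in the frame of yellow_board between 0.045 and 0.089 m and y of red_jar in the frame of yellow_board between -0.026 and 0.026 m and z of red_jar in the frame of yellow_board between 0.002 and 0.0085 m and distance of each of red_tape, white_tub, small_offcut from where it was at the start of the episode below 0.025 m); the robot touches nothing.
It fails at once if a jar, pot or block that is handled tips over (angle between any of green_jar, blue_pot, pine_block, red_jar, sanding_block's own z axis and vertical above 0.7 rad).
It fails at once if stock that is not needed is displaced by more than 25 mm or knocked over (distance of any of red_tape, white_tub, small_offcut from where it was at the start of the episode above 0.025 m or angle between any of red_tape, white_tub, small_offcut's own z axis and vertical above 0.5 rad).
It also fails if it takes over 115 s, if anything falls off the work surface, if the arm or the gripper's body presses on something with over 40 N, if the wrist force passes 120 N, or if a joint passes its speed limit or range.

## Working session

There is one attempt and no reset: what is moved stays moved. The work goes in short steps, Python scripts to look and compute and a shell command to move; the robot and the scene stay as the last step left them, time stands still between calls to the robot, and variables do not carry over. Pictures are saved under pics/ and viewed, at most 14 in all, crops included, and the job is handed in when it is done.

```bash
mkdir -p pics; ls
python3 - <<'E'
from bench import r, optics
import cv2,json
for n in ("scene","side"):
    f=optics.grab_frame(n); cv2.imwrite(f"pics/{n}0.png",f["color"])
    print(n,f["K"].tolist(),f["R"].round(4).tolist(),f["t"].round(4).tolist())
o=r.get_obs(); print(o,r.tcp_to_tips)
E
```

```text
pics
scene [[522.167558915377, 0.0, 316.33524358715067], [0.0, 522.167558915377, 234.63904643329911], [0.0, 0.0, 1.0]] [[-0.7561, -0.6544, -0.0028], [-0.3925, 0.4569, -0.7982], [0.5237, -0.6024, -0.6024]] [0.4109, 0.2325, 0.7852]
side [[622.4505955139881, 0.0, 306.5436968223261], [0.0, 622.4505955139881, 243.89538207920097], [0.0, 0.0, 1.0]] [[-0.9982, -0.0557, 0.0219], [-0.0533, 0.6611, -0.7484], [0.0272, -0.7483, -0.6628]] [0.5277, 0.0521, 1.1801]
{'clock': 0.1, 'joints': array([ 1.02991667,  0.47771989,  0.02230235,  1.55631916, -0.01150243,
        1.10932183, -0.08311099]), 'qvel': array([-0.00079766, -0.00128223, -0.00141723, -0.00169353, -0.0014242 ,
       -0.00118923,  0.00063914]), 'tau': array([ 5.02048148e-03, -5.97758925e+01,  1.61406610e+00, -2.81952059e+01,
        1.28514622e-02,  5.04953787e-03,  2.23697958e-05]), 'tcp_pos': array([ 0.28289208, -0.61229497,  0.23843462]), 'orientation': array([-3.06677067e+00, -6.74244505e-01,  7.03201245e-04]), 'contact_force': array([-0.34286195, -0.41133889, -0.29996239]), 'moment': array([ 0.04755394, -0.03454803, -0.03613053]), 'gripper_force': 0.0, 'grip_width': 0.08538735108407997} 0.008
```

View pics/scene0.png

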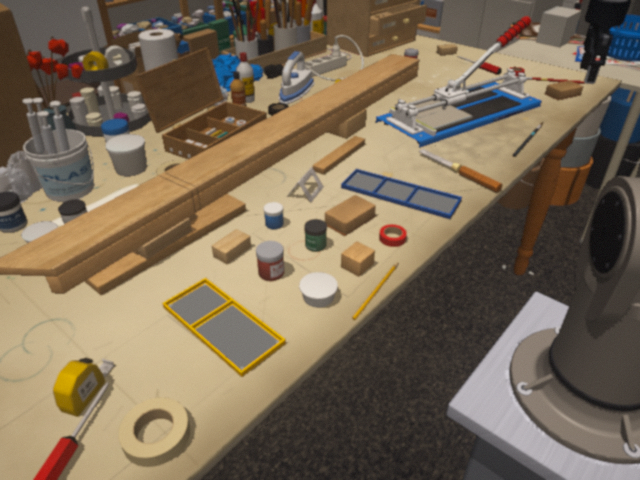

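View pics/side0.png

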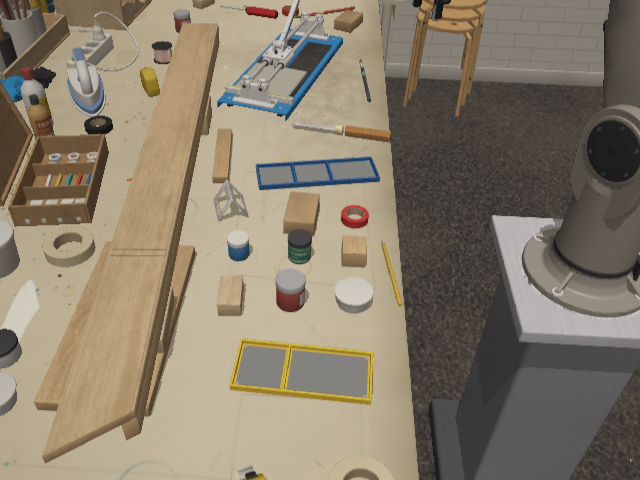

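The blue board is at the top of both pictures and the yellow board at the bottom. In the side view the pine block is near (230,295), the offcut (354,250), the sanding block (302,213), the green jar (300,247), the red jar (290,290) and the pot (238,246). I'll enlarge both pictures for accurate picks.

Run:
```python
import cv2
a=cv2.imread("pics/side0.png")[145:410,200:420]; cv2.imwrite("pics/side_c.png",cv2.resize(a,None,fx=2.25,fy=2.25,interpolation=cv2.INTER_CUBIC))
a=cv2.imread("pics/scene0.png")[160:380,155:475]; cv2.imwrite("pics/scene_c.png",cv2.resize(a,None,fx=2.5,fy=2.5,interpolation=cv2.INTER_CUBIC))
```

```text
(no output)
```

View pics/side_c.png

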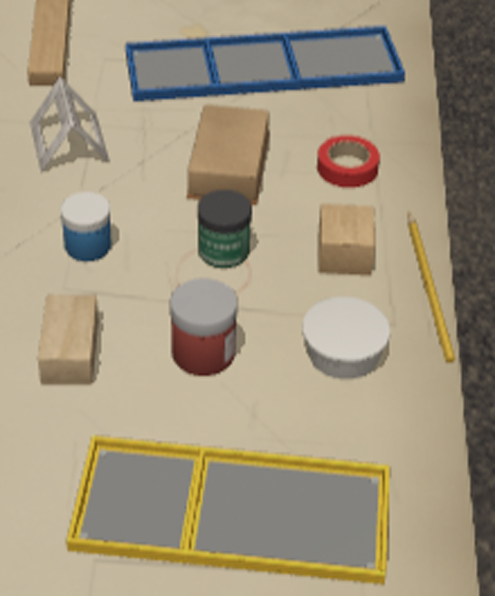

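View pics/scene_c.png

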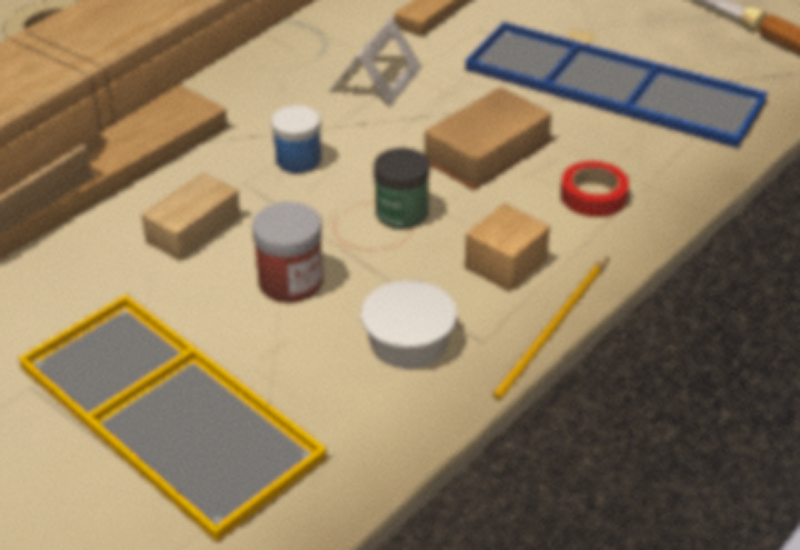

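```bash
cat > h.py <<'E'
import numpy as np
from bench import r, optics
from scipy.optimize import least_squares
from scipy.spatial.transform import Rotation as Ro
def proj(f,X):
    c=np.asarray(X)@np.array(f["R"]).T+f["t"]; p=c@np.array(f["K"]).T; return p[:,:2]/p[:,2:]
def goto(x,y,z,yaw):
    """shift and turn (tool units) to a down pose with jaw line (tool y) at angle yaw (deg) in world, mod 180"""
    o=r.get_obs(); R0=Ro.from_rotvec(o["orientation"])
    d=R0.inv().apply(np.array([x,y,z])-o["tcp_pos"])/.025
    best=None
    for k in (0,180):
        a=np.radians(yaw+k); yv=np.array([np.cos(a),np.sin(a),0]); zv=np.array([0,0,-1.]); xv=np.cross(yv,zv)
        v=(R0.inv()*Ro.from_matrix(np.c_[xv,yv,zv])).as_rotvec()/np.radians(8)
        if best is None or np.linalg.norm(v)<np.linalg.norm(best): best=v
    jy=R0.as_matrix()[:,1]
    print("d",d.round(2),"turn",best.round(2),"| jaw",np.degrees(np.arctan2(jy[1],jy[0])).round(1),"j",o["joints"].round(2),"tcp",o["tcp_pos"].round(4),"t",o["clock"],"w",o["grip_width"].round(4))
E
python3 - <<'E'
from h import *
fs=optics.grab_frame("side"); fc=optics.grab_frame("scene")
S=lambda p:np.array(p,float)/2.25+[200,145]
C=lambda p:np.array(p,float)/2.5+[155,160]
sg=np.array([[1,-1],[-1,-1],[-1,1],[1,1]])
def rect(n,L,W,h,s,c,sb=None,cb=None):
    def P(q,z,ix):
        a=q[2];R=np.array([[np.cos(a),-np.sin(a)],[np.sin(a),np.cos(a)]])
        xy=(sg*[L/2,W/2])@R.T+q[:2]; return np.c_[xy,np.full(4,z)][ix]
    A=[0,1,2,3]
    def res(q):
        e=[proj(fs,P(q,h,A))-S(s),proj(fc,P(q,h,A))-C(c)]
        if sb: e.append(proj(fs,P(q,0,[2,3]))-S(sb))
        if cb: e.append(proj(fc,P(q,0,[2,3]))-C(cb))
        return np.vstack(e).ravel()
    q=least_squares(res,[.6,0,0],loss="soft_l1").x
    print(n,q[:2].round(4),np.degrees(q[2]).round(1),"res",res(q).round(1))
def cyl(n,h,s,c):
    f=lambda q:np.vstack([proj(fs,[[*q,h]])-S(s),proj(fc,[[*q,h]])-C(c)]).ravel()
    q=least_squares(f,[.6,0]).x; print(n,q.round(4),f(q).round(1))
rect("blue",.268,.084,.013,[(126,45),(397,28),(404,70),(133,92)],[(503,24),(765,95),(741,133),(468,62)])
rect("yellow",.218,.094,.013,[(95,437),(388,465),(384,571),(69,543)],[(126,297),(325,452),(217,528),(22,360)])
rect("pine",.040,.070,.030,[(50,294),(98,297),(89,360),(39,354)],[(205,173),(239,187),(180,233),(143,211)],[(91,382),(39,380)],[(183,257),(146,235)])
rect("sand",.063,.104,.032,[(204,106),(269,110),(259,183),(191,177)],[(500,90),(551,122),(473,170),(427,130)],[(255,203),(187,195)],[(475,187),(427,148)])
rect("offcut",.045,.050,.036,[(321,205),(375,207),(374,246),(320,244)],[(505,205),(549,235),(511,264),(466,240)],[(373,273),(320,270)],[(511,288),(467,262)])
cyl("pot",.045,(86,210),(296,122)); cyl("green",.052,(225,210),(402,167)); cyl("red",.060,(204,304),(288,225)); cyl("tub",.03,(346,330),(409,316)); cyl("tape",.018,(349,156),(595,183))
E
```

```text
blue [ 0.518  -0.2678] 11.7 res [ 0.4 -0.6 -3.9 -0.8  1.7  1.7  0.7  0.5 -0.3 -1.5  1.4 -1.5 -0.4  1.9
 -1.7 -1.1]
yellow [0.5174 0.2743] -2.8 res [-1.  -0.4  1.7 -0.1  2.   1.9 -0.7 -0.1 -0.1 -1.8  1.5 -2.3  0.   1.3
 -2.  -1.1]
pine [0.6549 0.1264] 2.0 res [-0.7 -1.2  0.3 -1.9  0.4 -1.  -0.9  1.   0.6 -1.7  1.   0.  -1.  -1.2
 -0.4 -0.4  0.4  1.1  0.4  1.3 -0.6  1.2  0.3  1.8]
sand [ 0.5435 -0.1103] -3.7 res [ 0.1 -1.4  1.2 -0.5  0.2 -1.2 -1.6 -1.5 -0.  -2.8  1.5 -4.6  0.4 -3.6
 -3.3  0.2  1.4  2.3  0.3  2.9 -0.8  2.  -3.3  5.2]
offcut [ 0.4382 -0.0005] -0.1 res [ 0.6 -0.8  0.2 -0.4  1.  -0.   0.7 -0.5 -0.1 -1.6  1.  -4.2  0.4 -3.
 -0.6 -3.4 -0.2  2.  -0.5  2.1 -0.5  2.  -1.5  2.3]
pot [0.6555 0.0098] [ 0.7  0.2 -0.6 -1. ]
green [0.5399 0.0078] [ 0.9 -0.1 -0.8 -0.9]
red [0.5485 0.126 ] [ 0.9 -0.3 -0.9 -0.7]
tub [0.4386 0.1168] [ 1.   0.1 -0.7 -1.1]
tape [ 0.4351 -0.1137] [ 0.7  0.2 -0.5 -0.8]
```

Run:
```python
from h import *
goto(.5435,-.1103,.16,-3.7)
```

```text
Traceback (most recent call last):
  File "h.py", line 17, in goto
    print("d",d.round(2),"turn",best.round(2),"| jaw",np.degrees(np.arctan2(jy[1],jy[0])).round(1),"j",o["joints"].round(2),"tcp",o["tcp_pos"].round(4),"t",o["clock"],"w",o["grip_width"].round(4))
                                                                                                                                                                           ^^^^^^^^^^^^^^^^^^^^^
AttributeError: 'float' object has no attribute 'round'
```

```bash
sed -i 's/o\["grip_width"\].round(4)/round(float(o["grip_width"]),4)/' h.py
python3 - <<'E'
from h import *
goto(.5435,-.1103,.16,-3.7)
E
```

```text
d [ 17.88 -13.86   3.16] turn [-0.01 -0.   -7.69] | jaw -65.2 j [ 1.03  0.48  0.02  1.56 -0.01  1.11 -0.08] tcp [ 0.283  -0.6125  0.2387] t 0.2 w 0.0852
```

```bash
python3 -m creep '{"rows":[[17.88,-13.86,1,0,0,-7.69,85],[17.88,-13.86,1,0,0,-7.69,85],[17.88,-13.86,1,0,0,-7.69,85],[17.88,-13.86,1,0,0,-7.69,85],[17.88,-13.86,1,0,0,-7.69,85],[17.88,-13.86,1,0,0,-7.69,85],[17.88,-13.86,1,0,0,-7.69,85],[17.88,-13.86,3.16,0,0,-7.69,85],[17.88,-13.86,3.16,0,0,-7.69,85],[17.88,-13.86,3.16,0,0,-7.69,85]]}' 60
python3 - <<'E'
from h import *
goto(.5435,-.1103,.16,-3.7)
E
```

```text
clock: 1.45
tcp_pos: [0.544, -0.106, 0.1588]
orientation: [-2.283, -2.154, -0.001]
contact_force: [0.4, -0.5, 0.1]
grip_width: 0.0849
gripper_force: 0.0
d [-0.17 -0.01 -0.05] turn [-0.01 -0.02  0.05] | jaw -3.3 j [ 0.4   0.4  -0.4   1.9   0.2   0.88 -0.16] tcp [ 0.544  -0.106   0.1588] t 1.45 w 0.0849
```

```bash
cat >> h.py <<'E'
import cv2
OB={"blue":(.518,-.2678,11.7,.268,.084,.013),"yellow":(.5174,.2743,-2.8,.218,.094,.013),"pine":(.6549,.1264,2,.04,.07,.03),"sand":(.5435,-.1103,-3.7,.063,.104,.032),
"pot":(.6555,.0098,.021,.045),"green":(.5399,.0078,.0225,.052),"red":(.5485,.126,.026,.06),"tape":(.4351,-.1137,.028,.018)}
def overlay(cam,fn):
    f=optics.grab_frame(cam); im=f["color"].copy()
    for k,v in OB.items():
        if len(v)==6:
            a=np.radians(v[2]);xy=np.array([[1,-1],[-1,-1],[-1,1],[1,1]])*[v[3]/2,v[4]/2]@np.array([[np.cos(a),np.sin(a)],[-np.sin(a),np.cos(a)]])+v[:2];h=v[5]
        else:
            t=np.linspace(0,6.28,40);xy=np.c_[np.cos(t),np.sin(t)]*v[2]+v[:2];h=v[3]
        X=np.c_[xy,np.full(len(xy),h)]
        if ((X@np.array(f["R"]).T+f["t"])[:,2]<.03).any(): continue
        cv2.polylines(im,[np.round(proj(f,X)).astype(int)],True,(255,0,255),1)
    cv2.imwrite(fn,im)
E
python3 - <<'E'
from h import *
overlay("wrist","pics/w1.png")
E
```

```text
(no output)
```

View pics/w1.png

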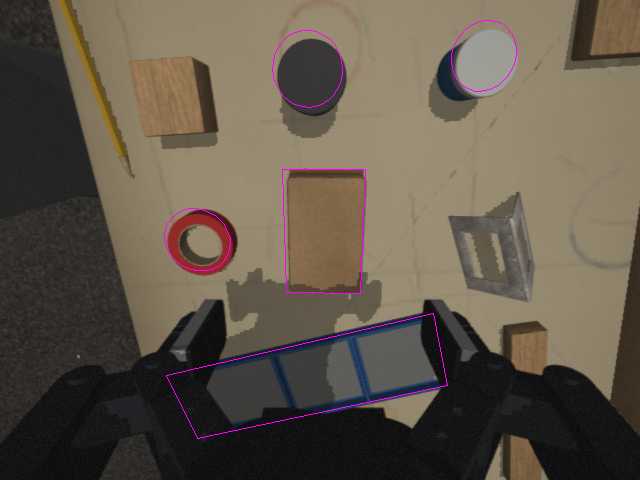

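The outlines fit within a few millimetres: the sanding block is centred at (326,231), and the jars sit about 5–9 px lower than predicted. That's good enough to grip, so I'm going down on the sanding block.

Run:
```python
from h import *
goto(.5448,-.1105,.018,-3.7)
```

```text
d [-0.19  0.05  5.63] turn [-0.01 -0.02  0.04] | jaw -3.3 j [ 0.4   0.4  -0.4   1.9   0.2   0.88 -0.16] tcp [ 0.5442 -0.1061  0.1587] t 1.5 w 0.0849
```

```bash
python3 -m creep '{"rows":[[-0.19,0.05,2.5,0,0,0.04,85],[-0.19,0.05,4.5,0,0,0.04,85],[-0.19,0.05,5.63,0,0,0.04,85],[-0.19,0.05,5.63,0,0,0.04,85],[-0.19,0.05,5.63,0,0,0.04,55],[-0.19,0.05,5.63,0,0,0.04,55],[-0.19,0.05,5.63,0,0,0.04,55],[-0.19,0.05,5.63,0,0,0.04,55],[-0.19,0.05,5.63,0,0,0.04,55],[-0.19,0.05,5.63,0,0,0.04,55]]}' 60
python3 - <<'E'
from h import *
goto(.5448,-.1105,.018,-3.7)
E
```

```text
clock: 2.75
tcp_pos: [0.5461, -0.1164, 0.0218]
orientation: [2.296, 2.139, 0.003]
contact_force: [-0.6, -0.6, 7.1]
grip_width: 0.0611
gripper_force: 66.0
d [ 0.23 -0.07  0.15] turn [ 0.03  0.01 -0.04] | jaw -4.0 j [ 0.35  0.61 -0.32  1.97  0.32  0.61 -0.25] tcp [ 0.5461 -0.1164  0.0218] t 2.75 w 0.0611
```

```bash
python3 -m creep '{"rows":[[0,0,-1,0,0,0,55],[0,0,-3,0,0,0,55],[0,0,-5,0,0,0,55],[0,0,-5.5,0,0,0,55],[0,0,-5.5,0,0,0,55]]}' 60
python3 - <<'E'
from h import *
goto(.477,.276,.15,87.2)
overlay("wrist","pics/w2.png")
E
```

```text
clock: 3.38
tcp_pos: [0.5449, -0.1159, 0.1582]
orientation: [2.296, 2.141, 0.002]
contact_force: [-0.2, -0.1, -1.9]
grip_width: 0.0614
gripper_force: 65.8
d [15.45 -3.81  0.31] turn [ 2.00e-02 -1.00e-02  1.11e+01] | jaw -4.0 j [ 0.42  0.41 -0.4   1.9   0.2   0.87 -0.16] tcp [ 0.5449 -0.1159  0.1582] t 3.375 w 0.0614
```

View pics/w2.png

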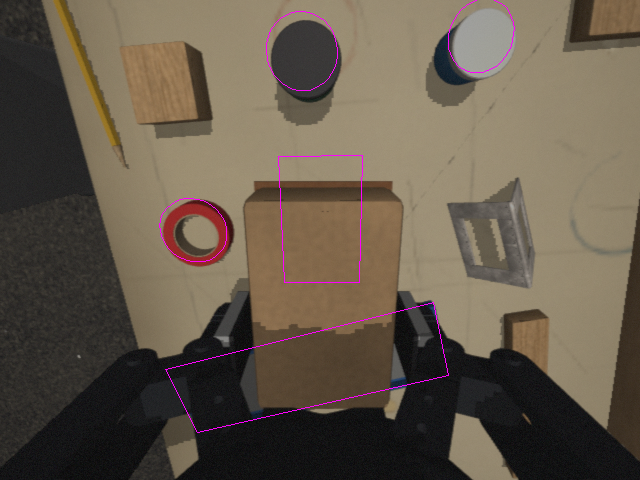

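The sanding block is held level and square in the jaws, spanning columns 245–402. I'll carry it over to the yellow board.

```bash
python3 -m creep '{"rows":[[15.4,-4,0,0,0,11.1,55],[15.4,-4,0,0,0,11.1,55],[15.4,-4,0,0,0,11.1,55],[15.4,-4,0,0,0,11.1,55],[15.4,-4,0,0,0,11.1,55],[15.4,-4,0,0,0,11.1,55],[15.4,-4,0,0,0,11.1,55],[15.4,-4,0,0,0,11.1,55],[15.4,-4,0,0,0,11.1,55],[15.4,-4,0,0,0,11.1,55]]}' 60;  python3 -m creep '{"rows":[[0,0,0,0,0,0,55],[0,0,0,0,0,0,55]]}'
python3 - <<'E'
from h import *
goto(.4725,.276,.025,87.2)
overlay("wrist","pics/w3.png")
E
```

```text
clock: 4.68
tcp_pos: [0.4706, 0.2749, 0.1552]
orientation: [3.138, -0.074, -0.004]
contact_force: [-0.1, 0.3, -1.5]
grip_width: 0.0614
gripper_force: 65.7
clock: 4.92
tcp_pos: [0.4716, 0.2751, 0.1566]
orientation: [3.14, -0.075, -0.001]
contact_force: [-0.2, 0.2, -0.7]
grip_width: 0.0612
gripper_force: 65.7
d [ 0.04 -0.04  5.27] turn [0.   0.   0.01] | jaw -92.7 j [-0.47  0.37 -0.22  1.93  0.1   0.85 -2.36] tcp [0.4716 0.2751 0.1566] t 4.925 w 0.0612
```

View pics/w3.png

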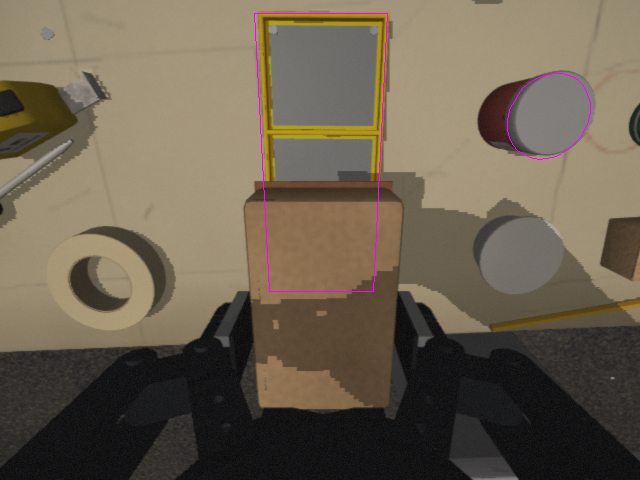

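```bash
python3 -m creep '{"rows":[[0.04,-0.04,2.5,0,0,0,55],[0.04,-0.04,4.4,0,0,0,55],[0.04,-0.04,4.9,0,0,0,55],[0.04,-0.04,5.2,0,0,0,55],[0.04,-0.04,5.2,0,0,0,55],[0.04,-0.04,5.2,0,0,0,55]]}' 60; python3 -c "from h import *; goto(.4725,.276,.0265,87.2)"
```

```text
clock: 5.72
tcp_pos: [0.4737, 0.2771, 0.0286]
orientation: [-3.139, 0.077, -0.004]
contact_force: [1.4, 0.7, -0.9]
grip_width: 0.0611
gripper_force: 65.7
d [-0.05  0.05  0.08] turn [-0.01 -0.02 -0.  ] | jaw -92.8 j [-0.5   0.57 -0.18  2.    0.17  0.59 -2.42] tcp [0.4737 0.2771 0.0286] t 5.725 w 0.0611
```

```bash
python3 -m creep '{"rows":[[0,0,0.1,0,0,0,55],[0,0,0.1,0,0,0,55],[0,0,0.1,0,0,0,80],[0,0,0.1,0,0,0,80],[0,0,0.1,0,0,0,80],[0,0,-1.5,0,0,0,80],[0,0,-4,0,0,0,80],[0,0,-5,0,0,0,80],[0,0,-5,0,0,0,80],[0,0,-5,0,0,0,80]]}' 60
python3 - <<'E'
from h import *
goto(.5415,.0058,.15,0)
overlay("wrist","pics/w4.png")
E
```

```text
clock: 6.98
tcp_pos: [0.4721, 0.2759, 0.151]
orientation: [3.14, -0.077, -0.002]
contact_force: [-0.2, 0.3, 0.7]
grip_width: 0.0801
gripper_force: 0.0
d [ 3.3  10.65  0.05] turn [1.00e-02 0.00e+00 1.09e+01] | jaw -92.8 j [-0.47  0.38 -0.22  1.93  0.11  0.84 -2.36] tcp [0.4721 0.2759 0.151 ] t 6.975 w 0.0801
```

View pics/w4.png

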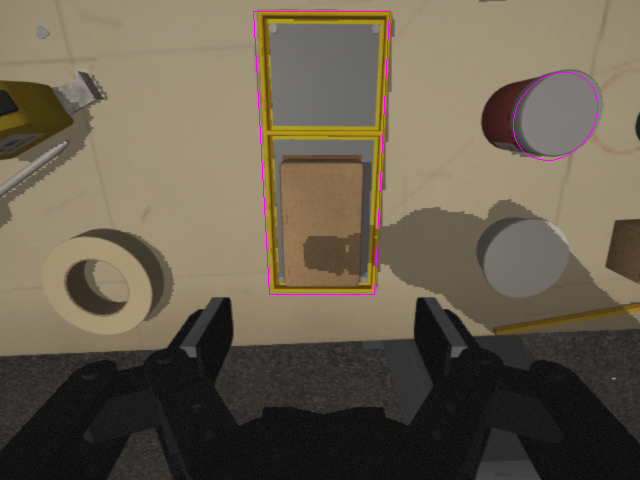

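The sanding block lies flat inside its bay: its base is about 18 px from the middle rib and it's clear of the ribs all round. The red jar outline matches at (556,115), so that's next, with the same tool orientation.

```bash
python3 -m creep '{"rows":[[3.34,5.84,0,0,0,0,80],[3.34,5.84,0,0,0,0,80],[3.34,5.84,0,0,0,0,80],[3.34,5.84,0,0,0,0,80],[3.34,5.84,0,0,0,0,80]]}' 50; python3 -c "from h import *; goto(.5485,.126,.034,87.2)"
```

```text
clock: 7.65
tcp_pos: [0.548, 0.127, 0.1508]
orientation: [3.141, -0.076, -0.004]
contact_force: [0.0, 0.7, -0.2]
grip_width: 0.08
gripper_force: 0.0
d [0.03 0.04 4.67] turn [0.   0.02 0.  ] | jaw -92.8 j [-0.2   0.4  -0.17  1.9   0.09  0.85 -2.04] tcp [0.548  0.127  0.1508] t 7.65 w 0.08
```

```bash
python3 -m creep '{"rows":[[0,0,2.4,0,0,0,80],[0,0,4,0,0,0,80],[0,0,4.65,0,0,0,80],[0,0,4.65,0,0,0,80],[0,0,4.65,0,0,0,45],[0,0,4.65,0,0,0,45],[0,0,4.65,0,0,0,45],[0,0,4.65,0,0,0,45],[0,0,4.65,0,0,0,45]]}' 50; python3 -c "from h import *; goto(.5843,.271,.15,87.2)"
```

```text
clock: 8.78
tcp_pos: [0.5502, 0.1268, 0.0378]
orientation: [-3.14, 0.078, -0.005]
contact_force: [-1.8, -0.7, 4.6]
grip_width: 0.0488
gripper_force: 51.0
d [ 1.09 -5.83 -4.48] turn [-0.01 -0.02 -0.  ] | jaw -92.8 j [-0.23  0.57 -0.14  1.96  0.13  0.62 -2.08] tcp [0.5502 0.1268 0.0378] t 8.775 w 0.0488
```

```bash
python3 -m creep '{"rows":[[0,0,-1,0,0,0,45],[0,0,-3,0,0,0,45],[0,0,-4.5,0,0,0,45],[1.08,-5.83,-4.5,0,0,0,45],[1.08,-5.83,-4.5,0,0,0,45],[1.08,-5.83,-4.5,0,0,0,45],[1.08,-5.83,-4.5,0,0,0,45],[1.08,-5.83,-4.5,0,0,0,45]]}' 50
python3 - <<'E'
from h import *
goto(.5843,.271,.0425,87.2)
overlay("wrist","pics/w5.png")
E
```

```text
clock: 9.78
tcp_pos: [0.5832, 0.2684, 0.1483]
orientation: [3.139, -0.08, -0.0]
contact_force: [-0.1, -0.7, -2.6]
grip_width: 0.0492
gripper_force: 52.3
d [ 0.04 -0.11  4.23] turn [ 0.01  0.   -0.01] | jaw -92.9 j [-0.4   0.52 -0.18  1.71  0.11  0.92 -2.25] tcp [0.5832 0.2684 0.1483] t 9.775 w 0.0492
```

View pics/w5.png

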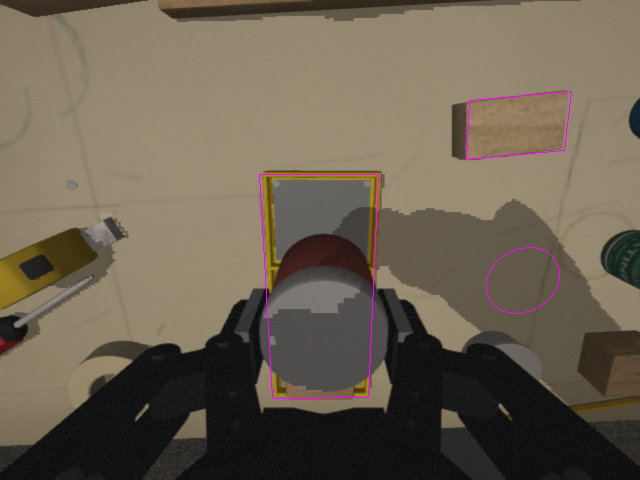

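The jar is held upright over the board, with its lid centred at (324,328), and the pine block's outline matches. I'm lowering it now.

```bash
python3 -m creep '{"rows":[[0,0,2.4,0,0,0,45],[0,0,3.7,0,0,0,45],[0,0,4.2,0,0,0,45],[0,0,4.3,0,0,0,45],[0,0,4.3,0,0,0,45]]}' 50; python3 -c "from h import *; goto(.5843,.271,.0425,87.2)"
```

```text
clock: 10.45
tcp_pos: [0.5842, 0.2694, 0.0427]
orientation: [3.14, -0.08, 0.003]
contact_force: [-2.1, -2.5, 4.6]
grip_width: 0.0489
gripper_force: 53.1
d [ 0.   -0.07  0.01] turn [ 0.   -0.01 -0.01] | jaw -92.9 j [-0.41  0.66 -0.16  1.76  0.15  0.73 -2.27] tcp [0.5842 0.2694 0.0427] t 10.45 w 0.0489
```

```bash
python3 -m creep '{"rows":[[0,0,0,0,0,0,75],[0,0,0,0,0,0,75],[0,0,0,0,0,0,75],[0,0,-1.5,0,0,0,75],[0,0,-3.5,0,0,0,75],[0,0,-4.4,0,0,0,75],[0,0,-4.4,0,0,0,75],[0,0,-4.4,0,0,0,75]]}' 50
python3 - <<'E'
from h import *
goto(.6549,.1264,.15,-88)
goto(.6549,.1264,.15,2)
overlay("wrist","pics/w6.png")
E
```

```text
clock: 11.45
tcp_pos: [0.5824, 0.2704, 0.1496]
orientation: [3.14, -0.077, -0.002]
contact_force: [-0.4, -0.9, -0.2]
grip_width: 0.0749
gripper_force: 0.0
d [ 3.18  5.61 -0.01] turn [ 0.01  0.01 -0.6 ] | jaw -92.8 j [-0.4   0.52 -0.18  1.71  0.11  0.92 -2.25] tcp [0.5824 0.2704 0.1496] t 11.45 w 0.0749
d [ 3.18  5.61 -0.01] turn [1.000e-02 0.000e+00 1.065e+01] | jaw -92.8 j [-0.4   0.52 -0.18  1.71  0.11  0.92 -2.25] tcp [0.5824 0.2704 0.1496] t 11.45 w 0.0749
```

View pics/w6.png

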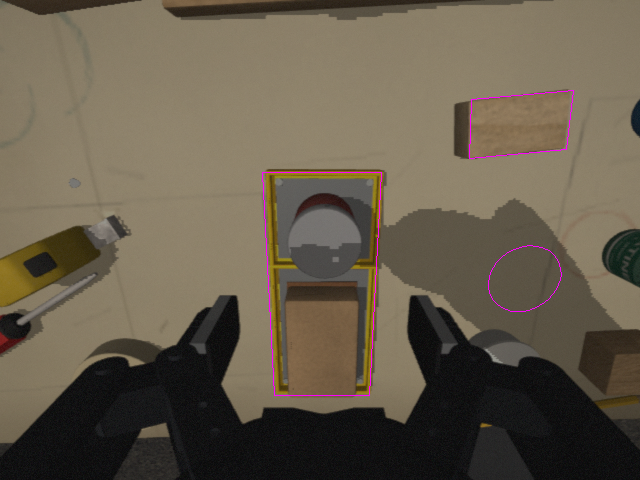

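The red jar stands in its bay at (325,235) and the pine outline fits. Next I turn the jaws back and go to the pine block.

```bash
python3 -m creep '{"rows":[[3.18,5.61,0,0,0,-11.85,75],[3.18,5.61,0,0,0,-11.85,75],[3.18,5.61,0,0,0,-11.85,75],[3.18,5.61,0,0,0,-11.85,75],[3.18,5.61,0,0,0,-11.85,75],[3.18,5.61,0,0,0,-11.85,75],[3.18,5.61,0,0,0,-11.85,75],[3.18,5.61,0,0,0,-11.85,75],[3.18,5.61,0,0,0,-11.85,75],[3.18,5.61,0,0,0,-11.85,75]]}' 50;  python3 -m creep '{"rows":[[0,0,0,0,0,0,75],[0,0,0,0,0,0,75]]}'; python3 -c "from h import *; goto(.6549,.1264,.018,2)"
```

```text
clock: 12.75
tcp_pos: [0.6549, 0.1265, 0.1491]
orientation: [-2.183, -2.257, 0.003]
contact_force: [-0.2, -1.3, 0.3]
grip_width: 0.075
gripper_force: 0.0
clock: 13.0
tcp_pos: [0.6554, 0.1269, 0.1505]
orientation: [-2.184, -2.258, 0.001]
contact_force: [0.2, 0.2, 0.1]
grip_width: 0.0751
gripper_force: 0.0
d [-0.02 -0.02  5.3 ] turn [-0.    0.   -0.01] | jaw 1.9 j [ 0.09  0.61 -0.54  1.62  0.35  1.01 -0.53] tcp [0.6554 0.1269 0.1505] t 13.0 w 0.0751
```

```bash
python3 -m creep '{"rows":[[0,0,2.4,0,0,0,75],[0,0,4.4,0,0,0,75],[0,0,5.3,0,0,0,75],[0,0,5.3,0,0,0,75],[0,0,5.3,0,0,0,32],[0,0,5.3,0,0,0,32],[0,0,5.3,0,0,0,32],[0,0,5.3,0,0,0,32],[0,0,5.3,0,0,0,32],[0,0,5.3,0,0,0,32]]}' 50; python3 -m creep '{"rows":[[0,0,-1,0,0,0,32],[0,0,-3,0,0,0,32],[0,0,-5.5,0,0,0,32],[0,0,-5.5,0,0,0,32],[0,0,-5.5,0,0,0,32]]}'
python3 - <<'E'
from h import *
goto(.518-.08*np.cos(np.radians(11.7)),-.2678-.08*np.sin(np.radians(11.7)),.15,-78.3)
E
```

```text
clock: 14.25
tcp_pos: [0.6574, 0.1274, 0.0208]
orientation: [2.181, 2.258, 0.005]
contact_force: [-0.9, -0.2, 7.2]
grip_width: 0.0391
gripper_force: 52.2
clock: 14.88
tcp_pos: [0.6555, 0.1265, 0.1562]
orientation: [2.182, 2.259, 0.0]
contact_force: [-0.1, 0.1, -1.2]
grip_width: 0.0388
gripper_force: 51.4
d [-16.11  -9.2    0.25] turn [ 1.000e-02 -0.000e+00  1.004e+01] | jaw 2.0 j [ 0.09  0.6  -0.54  1.62  0.35  1.02 -0.52] tcp [0.6555 0.1265 0.1562] t 14.875 w 0.0388
```

```bash
python3 -m creep '{"rows":[[-16.11,-9.2,0,0,0,10.04,32],[-16.11,-9.2,0,0,0,10.04,32],[-16.11,-9.2,0,0,0,10.04,32],[-16.11,-9.2,0,0,0,10.04,32],[-16.11,-9.2,0,0,0,10.04,32],[-16.11,-9.2,0,0,0,10.04,32],[-16.11,-9.2,0,0,0,10.04,32],[-16.11,-9.2,0,0,0,10.04,32],[-16.11,-9.2,0,0,0,10.04,32],[-16.11,-9.2,0,0,0,10.04,32]]}' 50;  python3 -m creep '{"rows":[[0,0,0,0,0,0,32],[0,0,0,0,0,0,32],[0,0,0,0,0,0,32]]}'
python3 - <<'E'
from h import *
goto(.4397,-.284,.0255,-78.3)
overlay("wrist","pics/w7.png")
E
```

```text
clock: 16.12
tcp_pos: [0.4403, -0.282, 0.1551]
orientation: [-3.123, -0.324, 0.001]
contact_force: [0.7, 0.2, -0.8]
grip_width: 0.039
gripper_force: 51.5
clock: 16.5
tcp_pos: [0.4401, -0.2832, 0.1558]
orientation: [-3.125, -0.321, -0.0]
contact_force: [-0.3, 0.2, -0.2]
grip_width: 0.0389
gripper_force: 51.5
d [-0.02  0.03  5.21] turn [-0. -0.  0.] | jaw -78.3 j [ 0.6   0.34 -0.18  1.99  0.08  0.82 -0.99] tcp [ 0.4401 -0.2832  0.1558] t 16.5 w 0.0389
```

View pics/w7.png

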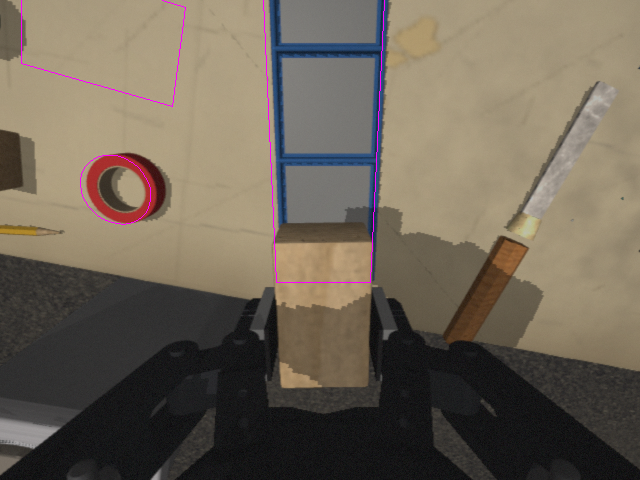

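Run:
```python
from h import *
f=optics.grab_frame("wrist")
L=np.array([[-.028,.042],[-.028,-.042],[.052,.042],[.052,-.042]])
u=np.array([(278,158),(377,157),(273,49),(385,48)],float)
def P(q):
    a=q[2];return proj(f,np.c_[L@np.array([[np.cos(a),np.sin(a)],[-np.sin(a),np.cos(a)]])+q[:2],np.full(4,.013)])
print(P([.518,-.2678,np.radians(11.7)]).round(0).tolist())
q=least_squares(lambda q:(P(q)-u).ravel(),[.518,-.2678,.2]).x;print(q[:2],np.degrees(q[2]),(P(q)-u).round(1).tolist())
```

```text
[[271.0, 162.0], [376.0, 162.0], [265.0, 50.0], [381.0, 50.0]]
[ 0.520521  -0.2712668] 11.716302563832233 [[-2.5, 1.5], [3.6, 2.4], [-2.3, -1.9], [1.3, -1.0]]
```

```bash
python3 -c "
import cv2
a=cv2.imread('pics/w7.png')[0:250,230:430]; cv2.imwrite('pics/w7c.png',cv2.resize(a,None,fx=2.4,fy=2.4,interpolation=cv2.INTER_CUBIC))"
```

```text
(no output)
```

View pics/w7c.png

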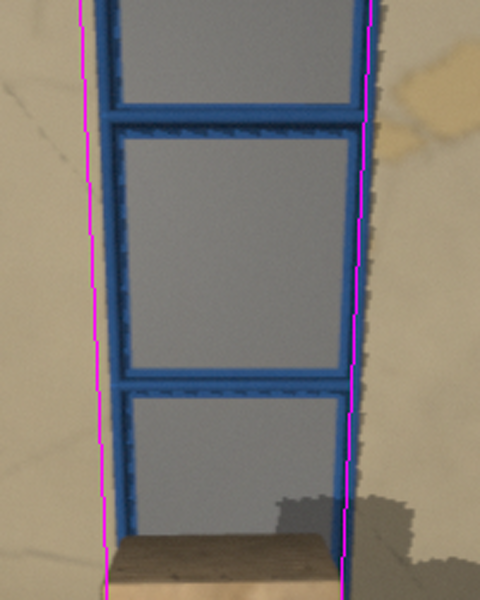

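The blue board sits about 4 px (3 mm) to the right of my estimate, with ribs at rows 48 and 159. I'll use the corrected pose (0.520, -0.270) and place the pine block.

```bash
python3 -m creep '{"rows":[[0.04,0.13,2.4,0,0,0,32],[0.04,0.13,4.2,0,0,0,32],[0.04,0.13,5,0,0,0,32],[0.04,0.13,5.25,0,0,0,32],[0.04,0.13,5.25,0,0,0,32],[0.04,0.13,5.25,0,0,0,32]]}' 50; python3 -c "from h import *; goto(.4417,-.2862,.0255,-78.3)"
```

```text
clock: 17.35
tcp_pos: [0.4419, -0.2869, 0.0252]
orientation: [3.125, 0.32, 0.001]
contact_force: [0.2, 0.4, 4.4]
grip_width: 0.039
gripper_force: 52.8
d [-0.   -0.03 -0.01] turn [ 0.   -0.01 -0.  ] | jaw -78.3 j [ 0.57  0.55 -0.15  2.05  0.15  0.55 -1.04] tcp [ 0.4419 -0.2869  0.0252] t 17.35 w 0.039
```

```bash
python3 -m creep '{"rows":[[0,0,0,0,0,0,62],[0,0,0,0,0,0,62],[0,0,0,0,0,0,62],[0,0,-1.5,0,0,0,62],[0,0,-3.5,0,0,0,72],[0,0,-5.2,0,0,0,72],[0,0,-5.2,0,0,0,72],[0,0,-5.2,0,0,0,72]]}' 50; python3 -c "from h import *; goto(.541,.006,.155,-78.3)"
```

```text
clock: 18.35
tcp_pos: [0.441, -0.2865, 0.1541]
orientation: [-3.125, -0.319, 0.001]
contact_force: [0.4, 0.1, 0.1]
grip_width: 0.0722
gripper_force: 0.0
d [  6.29 -10.65  -0.04] turn [-0.  0. -0.] | jaw -78.3 j [ 0.61  0.35 -0.18  1.98  0.08  0.82 -0.99] tcp [ 0.441  -0.2865  0.1541] t 18.35 w 0.0722
```

```bash
python3 -m creep '{"rows":[[6.29,-10.65,0,0,0,0,72],[6.29,-10.65,0,0,0,0,72],[6.29,-10.65,0,0,0,0,72],[6.29,-10.65,0,0,0,0,72],[6.29,-10.65,0,0,0,0,72],[6.29,-10.65,0,0,0,0,72],[6.29,-10.65,0,0,0,0,72],[6.29,-10.65,0,0,0,0,72],[6.29,-10.65,0,0,0,0,72]]}' 50;  python3 - <<'E'
from h import *
goto(.541,.006,.03,-78.3)
f=optics.grab_frame("wrist")
for n in("green","pot"):
    v=OB[n];print(n,proj(f,[[v[0],v[1],v[3]]]))
overlay("wrist","pics/w8.png")
E
```

```text
clock: 19.48
tcp_pos: [0.5412, 0.0043, 0.1543]
orientation: [3.125, 0.316, -0.001]
contact_force: [-0.3, -0.5, -0.3]
grip_width: 0.0719
gripper_force: 0.0
d [ 0.01 -0.07  4.97] turn [ 0.    0.   -0.02] | jaw -78.5 j [ 0.11  0.38 -0.29  1.94  0.14  0.84 -1.62] tcp [0.5412 0.0043 0.1543] t 19.475 w 0.0719
green [[317.30876433 239.27543182]]
pot [[348.96594533  70.14975686]]
```

View pics/w8.png

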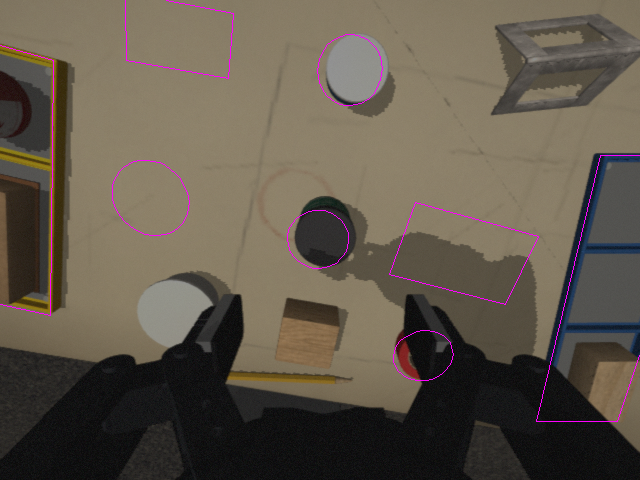

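Pine block lies in the blue oblong bay. The green lid is centred at (324,237), the pot lid at (356,68); both about 7 px right of my estimate (≈4 mm in −y). Down on the green jar.

```bash
python3 -m creep '{"rows":[[0,0.1,0,0,0,0,72],[0,0.1,2.4,0,0,0,72],[0,0.1,4.2,0,0,0,72],[0,0.1,4.97,0,0,0,72],[0,0.1,4.97,0,0,0,72],[0,0.1,4.97,0,0,0,37],[0,0.1,4.97,0,0,0,37],[0,0.1,4.97,0,0,0,37],[0,0.1,4.97,0,0,0,37],[0,0.1,4.97,0,0,0,37]]}' 50; python3 -m creep '{"rows":[[0,0.1,-1,0,0,0,37],[0,0.1,-3,0,0,0,37],[0,0.1,-5.1,0,0,0,37],[0,0.1,-5.1,0,0,0,37],[0,0.1,-5.1,0,0,0,37]]}';python3 -c "from h import *; goto(.5318,-.2676,.155,-78.3)"
```

```text
clock: 20.82
tcp_pos: [0.5431, 0.0035, 0.0318]
orientation: [3.125, 0.319, 0.004]
contact_force: [-1.0, 0.1, 7.4]
grip_width: 0.0429
gripper_force: 51.1
clock: 21.45
tcp_pos: [0.5421, 0.0007, 0.1577]
orientation: [3.125, 0.319, -0.0]
contact_force: [0.2, -0.0, -1.6]
grip_width: 0.0428
gripper_force: 51.1
d [-2.57 10.43  0.11] turn [ 0.  0. -0.] | jaw -78.3 j [ 0.13  0.37 -0.3   1.94  0.14  0.85 -1.62] tcp [0.5421 0.0007 0.1577] t 21.45 w 0.0428
```

```bash
python3 -m creep '{"rows":[[-2.55,10.43,0,0,0,0,37],[-2.55,10.43,0,0,0,0,37],[-2.55,10.43,0,0,0,0,37],[-2.55,10.43,0,0,0,0,37],[-2.55,10.43,0,0,0,0,37],[-2.55,10.43,0,0,0,0,37],[-2.55,10.43,0,0,0,0,37],[-2.55,10.43,0,0,0,0,37],[-2.55,10.43,0,0,0,0,37]]}' 50;python3 -c "from h import *; goto(.5318,-.2676,.0365,-78.3)"
```

```text
clock: 22.58
tcp_pos: [0.5333, -0.2659, 0.1579]
orientation: [-3.125, -0.323, -0.0]
contact_force: [-0.4, 0.8, -2.2]
grip_width: 0.0426
gripper_force: 51.2
d [-0.07  0.06  4.86] turn [-0.   -0.    0.01] | jaw -78.2 j [ 0.52  0.45 -0.21  1.81  0.12  0.89 -1.11] tcp [ 0.5333 -0.2659  0.1579] t 22.575 w 0.0426
```

```bash
python3 -m creep '{"rows":[[-0.02,0,0,0,0,0,37],[-0.02,0,2.4,0,0,0,37],[-0.02,0,4,0,0,0,37],[-0.02,0,4.7,0,0,0,37],[-0.02,0,4.87,0,0,0,37],[-0.02,0,4.87,0,0,0,37],[-0.02,0,4.87,0,0,0,37]]}' 50;python3 -c "from h import *; goto(.5318,-.2676,.0365,-78.3)"
```

```text
clock: 23.45
tcp_pos: [0.5334, -0.2678, 0.0371]
orientation: [3.124, 0.319, 0.003]
contact_force: [0.1, 0.5, -0.6]
grip_width: 0.0429
gripper_force: 51.6
d [-0.06 -0.02  0.03] turn [ 0.01 -0.01 -0.  ] | jaw -78.3 j [ 0.5   0.61 -0.18  1.88  0.17  0.66 -1.15] tcp [ 0.5334 -0.2678  0.0371] t 23.45 w 0.0429
```

Almost touching: lower 1 mm more, release, rise.

```bash
python3 -m creep '{"rows":[[0,0,0.05,0,0,0,37],[0,0,0.05,0,0,0,37],[0,0,0.05,0,0,0,68],[0,0,0.05,0,0,0,68],[0,0,0.05,0,0,0,68],[0,0,-1.5,0,0,0,68],[0,0,-3.5,0,0,0,68],[0,0,-4.7,0,0,0,68],[0,0,-4.7,0,0,0,68],[0,0,-4.7,0,0,0,68]]}' 50; python3 -c "from h import *; goto(.656,.006,.155,-78.3)"
```

```text
clock: 24.7
tcp_pos: [0.5318, -0.2672, 0.1527]
orientation: [-3.125, -0.319, 0.002]
contact_force: [-0.0, -0.4, 0.1]
grip_width: 0.0685
gripper_force: 0.0
d [ 7.08 -9.7  -0.09] turn [-0.    0.01 -0.  ] | jaw -78.3 j [ 0.52  0.45 -0.21  1.82  0.12  0.88 -1.11] tcp [ 0.5318 -0.2672  0.1527] t 24.7 w 0.0685
```

```bash
python3 -m creep '{"rows":[[7.08,-9.7,-0.1,0,0,0,68],[7.08,-9.7,-0.1,0,0,0,68],[7.08,-9.7,-0.1,0,0,0,68],[7.08,-9.7,-0.1,0,0,0,68],[7.08,-9.7,-0.1,0,0,0,68],[7.08,-9.7,-0.1,0,0,0,68],[7.08,-9.7,-0.1,0,0,0,68],[7.08,-9.7,-0.1,0,0,0,68],[7.08,-9.7,-0.1,0,0,0,68],[7.08,-9.7,-0.1,0,0,0,68]]}' 50; python3 -m creep '{"rows":[[0,0,0,0,0,0,68],[0,0,0,0,0,0,68]]}';python3 - <<'E'
from h import *
goto(.656,.006,.026,-78.3)
f=optics.grab_frame("wrist"); h=cv2.cvtColor(f["color"],cv2.COLOR_BGR2HSV)
m=cv2.inRange(h,(100,150,40),(130,255,255)); n,_,s,c=cv2.connectedComponentsWithStats(m)
print([(a.tolist(),b.round(0).tolist()) for a,b in zip(s[1:],c[1:]) if a[4]>80])
# white lid
w=cv2.inRange(h,(0,0,130),(180,45,255)); n,_,s,c=cv2.connectedComponentsWithStats(w)
print([(a.tolist(),b.round(0).tolist()) for a,b in zip(s[1:],c[1:]) if a[4]>1500])
print(proj(f,[[.656,.006,.045]]))
E
```

```text
clock: 25.95
tcp_pos: [0.6565, 0.005, 0.1561]
orientation: [3.125, 0.318, 0.0]
contact_force: [0.4, 0.0, 1.2]
grip_width: 0.068
gripper_force: 0.0
clock: 26.2
tcp_pos: [0.6567, 0.0059, 0.1561]
orientation: [3.125, 0.319, 0.0]
contact_force: [-0.2, -0.3, 0.2]
grip_width: 0.0682
gripper_force: 0.0
d [-0.03 -0.01  5.21] turn [ 0. -0. -0.] | jaw -78.3 j [ 0.08  0.54 -0.26  1.66  0.16  0.96 -1.6 ] tcp [0.6567 0.0059 0.1561] t 26.2 w 0.0682
[([531, 280, 107, 118, 2153], [589.0, 327.0])]
[([297, 208, 53, 46, 1865], [323.0, 231.0])]
[[322.06649784 235.84325601]]
```

```bash
python3 -m creep '{"rows":[[0,0,2.4,0,0,0,68],[0,0,4.4,0,0,0,68],[0,0,5.2,0,0,0,68],[0,0,5.2,0,0,0,68],[0,0,5.2,0,0,0,33],[0,0,5.2,0,0,0,33],[0,0,5.2,0,0,0,33],[0,0,5.2,0,0,0,33],[0,0,5.2,0,0,0,33],[0,0,5.2,0,0,0,33]]}' 50; python3 -m creep '{"rows":[[0,0,-1,0,0,0,33],[0,0,-3,0,0,0,33],[0,0,-5.2,0,0,0,33],[0,0,-5.2,0,0,0,33],[0,0,-5.2,0,0,0,33]]}';python3 -c "from h import *; goto(.6101,-.2513,.155,-78.3)"
```

```text
clock: 27.5
tcp_pos: [0.6585, 0.0061, 0.0287]
orientation: [3.125, 0.319, 0.007]
contact_force: [-0.2, -0.8, 6.2]
grip_width: 0.0384
gripper_force: 50.0
clock: 28.12
tcp_pos: [0.6564, 0.0057, 0.1565]
orientation: [3.125, 0.319, 0.001]
contact_force: [-0.4, -0.6, -1.2]
grip_width: 0.0382
gripper_force: 50.5
d [-3.9   9.69  0.06] turn [ 0. -0. -0.] | jaw -78.3 j [ 0.08  0.54 -0.26  1.66  0.16  0.96 -1.6 ] tcp [0.6564 0.0057 0.1565] t 28.125 w 0.0382
```

```bash
python3 -m creep '{"rows":[[-3.9,9.69,0,0,0,0,33],[-3.9,9.69,0,0,0,0,33],[-3.9,9.69,0,0,0,0,33],[-3.9,9.69,0,0,0,0,33],[-3.9,9.69,0,0,0,0,33],[-3.9,9.69,0,0,0,0,33],[-3.9,9.69,0,0,0,0,33],[-3.9,9.69,0,0,0,0,33],[-3.9,9.69,0,0,0,0,33]]}' 50; python3 -m creep '{"rows":[[0,0,0,0,0,0,33],[0,0,0,0,0,0,33]]}';python3 -c "from h import *; goto(.6101,-.2513,.0332,-78.3)"
```

```text
clock: 29.25
tcp_pos: [0.6106, -0.2498, 0.1561]
orientation: [-3.125, -0.322, -0.0]
contact_force: [1.1, 0.5, -0.1]
grip_width: 0.0387
gripper_force: 50.6
clock: 29.5
tcp_pos: [0.6102, -0.251, 0.1561]
orientation: [3.125, 0.32, 0.0]
contact_force: [-0.0, 0.3, -0.9]
grip_width: 0.0385
gripper_force: 50.6
d [-0.01  0.01  4.92] turn [ 0. -0. -0.] | jaw -78.3 j [ 0.45  0.54 -0.22  1.66  0.14  0.96 -1.18] tcp [ 0.6102 -0.251   0.1561] t 29.5 w 0.0385
```

```bash
python3 -m creep '{"rows":[[0,0,2.4,0,0,0,33],[0,0,4,0,0,0,33],[0,0,4.7,0,0,0,33],[0,0,4.97,0,0,0,33],[0,0,4.97,0,0,0,33],[0,0,4.97,0,0,0,33]]}' 50;python3 -c "from h import *; goto(.6101,-.2513,.0332,-78.3)"
```

```text
clock: 30.25
tcp_pos: [0.6114, -0.2514, 0.0338]
orientation: [3.124, 0.319, 0.004]
contact_force: [-2.7, 0.5, 7.0]
grip_width: 0.0384
gripper_force: 51.3
d [-0.05 -0.01  0.02] turn [ 0.01 -0.02 -0.  ] | jaw -78.3 j [ 0.43  0.69 -0.19  1.72  0.18  0.74 -1.22] tcp [ 0.6114 -0.2514  0.0338] t 30.25 w 0.0384
```

```bash
python3 -m creep '{"rows":[[0,0,0,0,0,0,62],[0,0,0,0,0,0,62],[0,0,0,0,0,0,62],[0,0,-1.5,0,0,0,62],[0,0,-3.5,0,0,0,62],[0,0,-6,0,0,0,62],[0,6,-7,0,0,0,62],[0,6,-7,0,0,0,62],[0,6,-7,0,0,0,62],[0,6,-7,0,0,0,62]]}' 50
python3 - <<'E'
from h import *
a=optics.grab_frame("side")["color"][130:410,195:415]; b=optics.grab_frame("scene")["color"][160:380,155:475]
a=cv2.resize(a,(393,500),interpolation=cv2.INTER_CUBIC); b=cv2.resize(b,(407,280),interpolation=cv2.INTER_CUBIC)
im=np.zeros((500,800,3),np.uint8); im[:,:393]=a; im[:280,393:]=b; cv2.imwrite("pics/end.png",im)
E
```

```text
clock: 31.5
tcp_pos: [0.6397, -0.4014, 0.2065]
orientation: [3.124, 0.313, -0.0]
contact_force: [-0.2, 0.4, 0.1]
grip_width: 0.0619
gripper_force: 0.0
```

View pics/end.png

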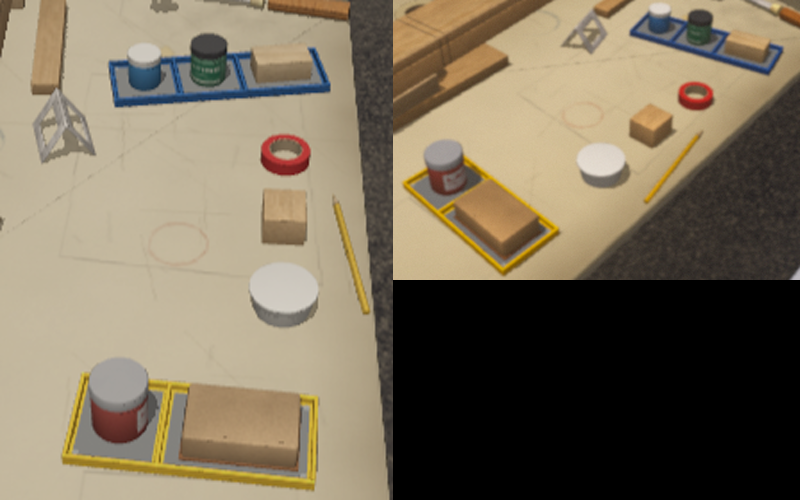

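All five items sit inside their own bays. In the side view the pot is at (145,67), the green jar (208,60), the pine block (282,63), the red jar (119,400) and the sanding block (240,428). The tape, offcut and tub haven't moved.

```bash
python3 -c "from bench import r; print(r.hand_in())"
```

```text
the job is handed in; nothing more can be done
None
```

I handed the job in at about 31.6 s of the 115 s allowed; the last pictures show all five items in their bays, with the tape, tub and offcut still in place, but no verdict came back.

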